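# Push the strapped loaf tins home in the cooling rack

## Task

On the bench, in front of the steel cooling rack, stands a strapped pair of loaf tins just out of the oven. Push it along the bench with the fingertips, squared up to the rack, through between the rack's two front posts and on into the bottom level until its far rim rests against the stop bar at the back. Slide it at a steady pace without lifting, tipping or flinging it, leave the bowl, the flour shaker and the bench scraper where they are, and move away at the end.

Things in the scene. Friction and masses are not known exactly. Their poses are not given: they have to be found in the camera images.
- tins: Loose strapped pair of aluminium loaf tins side by side, filled with golden loaves, 0.55-0.95 kg, slides with 3 to 7 N. Outline 140 mm along its x, 180 mm along its y, corners rounded 12 mm; tins lie along x. Origin: centre of the underside. Its x points away from the robot to within about 15 degrees. The loaves rise to 86 mm and fill the tins: no rim to pinch.
- tins_band (a point): Centre of the tins at mid-height of the metal band that runs upright round the pair, 58 mm above the bench. The band is 20 mm tall (48 to 68 mm above the bench), 140 x 180 mm outside, and is the widest part: push on it. Below it the tins are about 10 mm narrower on each side.
- rack: Fixed bench-top cooling rack of steel tube, open in front. Origin: on the bench, centre of its four posts; x points from open front to back. Posts 25 mm thick, 235 mm tall, at x = -60 and +60 mm, y = -105.5 and +105.5 mm: 186 mm free between them. Bottom level is the bench. Empty runners reach 17 mm in from the posts at 118 and 185 mm height; nothing else is above the tins or across the front.
- rack_mouth (a point): Point midway between the two front posts, 58 mm above the bench; its axes are the rack's. The posts' front is 12.5 mm nearer the robot. The tins pass here with 3 mm to spare on each side.
- rack_stop (a point): Middle of the near side of the stop bar, a level 16 mm tube between the two rear posts, 56 mm above the bench, 112 mm beyond rack_mouth (rack x = +52 mm); axes are the rack's. The tins are home when their far band touches it: their origin is then 70 mm nearer (rack x = -18, y = 0 mm), same yaw, near band 15 mm proud of the front posts.
- bowl: Loose teal bowl, 140 mm across, 68 mm high, beside the work: a bystander. Origin: centre of the underside.
- shaker: Loose aluminium flour shaker, 68 mm across, 113 mm high, with a side handle, beside the work: a bystander. Origin: centre of the underside.
- scraper: Loose bench scraper lying flat, steel blade 140 mm wide with a dark wooden grip, 110 x 140 x 24 mm overall, beside the work: a bystander. Origin: underside, near its middle.
Not all that is in view belongs to the job. Leave any blue or white look-alike of the tins alone.

How it is judged:
By the outcome, as a careful person would: the job done as asked, in the order asked, and still so for the second after the job is handed in, with the robot touching nothing.
It also fails if it takes over 64 s, if anything falls off the work surface, if the arm or the gripper's body presses on something with over 40 N, if the wrist force passes 120 N, or if a joint passes its speed limit or range.

## Robot

A 6-joint arm with a two-finger parallel gripper is mounted at the origin on the work surface. World frame = base frame: x ahead of the robot, y to its left, z up, the work surface at z = 0. Lengths are in m, angles in degrees, forces in N, time in s.
With the tool pointing down it reaches from about 0.375 to 0.925 m from the base axis. Payload 5.7 kg.
Tool frame: the origin (TCP) lies at the very end of the fingers, on their centre line; the grasp point (between the pads) lies 19 mm behind it; x points along the fingers, y is the direction in which the jaws open and shut, and the axes are right-handed (so a half turn about x gives the same grasp; the last joint's range is limited). The gripper opens to 85 mm and grips with 20 to 120 N. Pads are 22 mm wide; open, the fingers measure 114 mm over their backs; the gripper's body (76 mm by 85 mm) begins 54 mm behind the grasp point. The pads swing forward as they close: fully open they stand 13 mm farther back than shut.
Start: joints at [-80.564, 20.558, 86.54, -0, 72.909, -6.595], TCP at [0.166, -0.577, 0.207] pointing down, gripper open.
Joint ranges: [-170.27, 170.27], [-57.76, 135], [12.27, 136.19], [-55.21, 235.2], [11.17, 155.16], [-170.74, 170.74]. Speed limits (degrees/s): [136.94, 136.94, 180, 180, 180, 180].

## Interface

Orientations are given as a 3x3 rotation matrix whose columns are the frame's x, y, z axes.
In Python, from plant import bot, imaging, ticket gives the robot as it stands. Calls block until the motion is done:
- bot.move_pose(position, orientation): joint-space move of the TCP to a pose.
- bot.movel(position, speed=0.15, attitude=None, max_force=None): straight line of the TCP; attitude=None keeps the orientation; speed is the mean speed in m/s. With max_force (N) it stops when the force on the tool has changed by that much, and returns True; else False.
- bot.set_joints(angles): joint-space move.
- bot.command_gripper(opening): opening from 0.0 (shut) to 1.0 (fully open); the grip force is fixed at half the most; returns when the fingers have stopped.
- bot.sleep(seconds).
- bot.solve_ik(position, orientation): joint angles nearest the present ones, or None.
- bot.read_state(): the state.
- imaging.grab_frame(name): name is "side" or "top"; returns a dict with "color" (400x640x3 uint8, red, green, blue), "mtx" (3x3 intrinsics, pixels), "view" (4x4, takes a point from world to camera coordinates). Camera axes: x right, y down, z forward; pixel columns grow to the right and rows downward; lengths in m; the calibration is good to about 2 mm. A picture is of the moment at which its call begins. There is no depth.
A pose or a line that the arm cannot do raises bot.IKError and nothing moves.
- ticket.finish_job(): hands the job in, once; it reports no verdict.
The state is a dict: "clock": time; "joint_positions": joint angles; "joint_velocities": joint speeds; "tau": joint torques, N m; "tool_pos": TCP position; "tcp_rot": TCP orientation; "wrist_force": force on the tool from outside, world axes, zero at the start; "wrist_torque": the same for the moment, N m; "gripper_width": opening from 0.0 (shut) to 1.0 (fully open).
Only numpy, scipy, OpenCV 4.12 (cv2) and the standard library are available. Lean on these libraries where they do the work, as an engineer would, in place of code of your own. Each camera call takes 0.05 s, during which the arm holds its last target. There are 200 camera calls.

## Working session

There is one attempt and no reset: what is moved stays moved. The work goes in short steps, each a Python script; the robot and the scene stay as the last script left them, time stands still between calls to the robot, and variables do not carry over. Pictures are saved under pics/ and viewed, about 8 in all and at most 12, crops included, and the job is handed in when it is done.

```bash
mkdir -p pics; cat > h.py <<'E'
import numpy as np, cv2
from plant import bot, imaging, ticket
def grab(n,save=None):
    f=imaging.grab_frame(n)
    if save: cv2.imwrite(f'pics/{save}.png',f['color'][:,:,::-1])
    return f
def back(f,uv,z):
    K,V=np.array(f['mtx']),np.array(f['view']); R,t=V[:3,:3],V[:3,3]
    c=-R.T@t; d=R.T@np.linalg.inv(K)@np.array([uv[0],uv[1],1.]); return c+d*(z-c[2])/d[2]
def proj(f,p):
    q=np.array(f['view'])@np.r_[p,1]; q=np.array(f['mtx'])@q[:3]; return q[:2]/q[2]
E
python3 - <<'E'
from h import *
import pickle
fs={n:grab(n,n+'0') for n in('top','side')}
pickle.dump(fs,open('f0.pkl','wb'))
for n,f in fs.items():
    V=np.array(f['view']);print(n,np.array(f['mtx']).round(1).tolist(),(-V[:3,:3].T@V[:3,3]).round(3),V[:3,:3].round(2).tolist())
s=bot.read_state();print(s['clock'],s['tcp_rot'],s['gripper_width'])
E
```

```text
top [[479.9, 0.0, 328.6], [0.0, 479.9, 192.5], [0.0, 0.0, 1.0]] [ 0.342 -0.008  1.414] [[-0.02, -1.0, -0.02], [-0.98, 0.02, -0.18], [0.18, 0.01, -0.98]]
side [[396.3, 0.0, 326.5], [0.0, 396.3, 202.0], [0.0, 0.0, 1.0]] [0.365 0.524 0.75 ] [[-0.93, -0.38, 0.01], [-0.29, 0.7, -0.66], [0.24, -0.61, -0.76]]
0.1 [[-2.49491411e-04  2.76114565e-01 -9.61124698e-01]
 [ 1.73709249e-03 -9.61123158e-01 -2.76114574e-01]
 [-9.99998460e-01 -1.73845071e-03 -2.39844565e-04]] 0.996726073767132
```

View pics/top0.png

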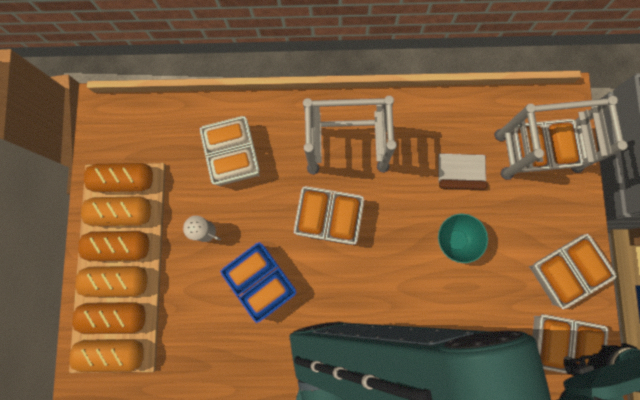

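View pics/side0.png

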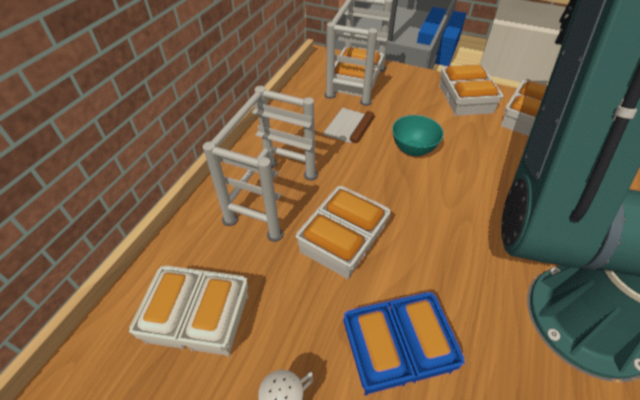

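The pictures show several pairs:
- Aluminium pair at top (330,215), side (345,230), in front of the empty rack at top (350,130). It fits "tins": aluminium, golden loaves, in front of an empty rack.
- White look-alike at top (229,150) and blue look-alike at top (258,282). Leave both.
- Aluminium pairs at top (575,270) and (572,343), which are far right with no rack, and (563,145), already in another rack. None of these fits.

Next is an enlarged crop to confirm the choice and measure.

```bash
python3 - <<'E'
import cv2
a=cv2.imread('pics/top0.png')[90:250,285:405]; cv2.imwrite('pics/top0c.png',cv2.resize(a,None,fx=3.75,fy=3.75,interpolation=cv2.INTER_CUBIC))
b=cv2.imread('pics/side0.png')[80:280,195:400]; b=cv2.resize(b,None,fx=3,fy=3,interpolation=cv2.INTER_CUBIC);cv2.imwrite('pics/side0c.png',b)
E
```

```text
(no output)
```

View pics/top0c.png

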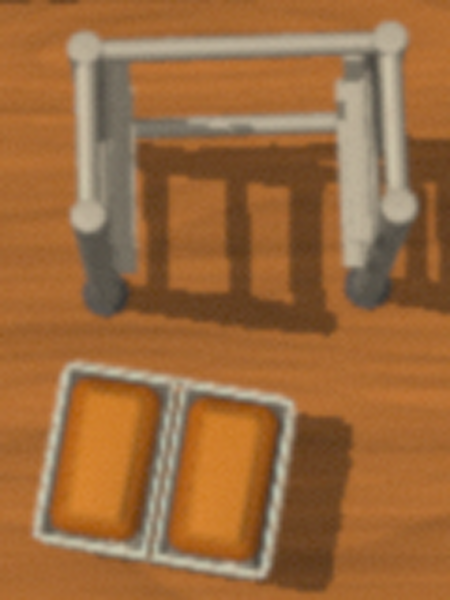

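View pics/side0c.png

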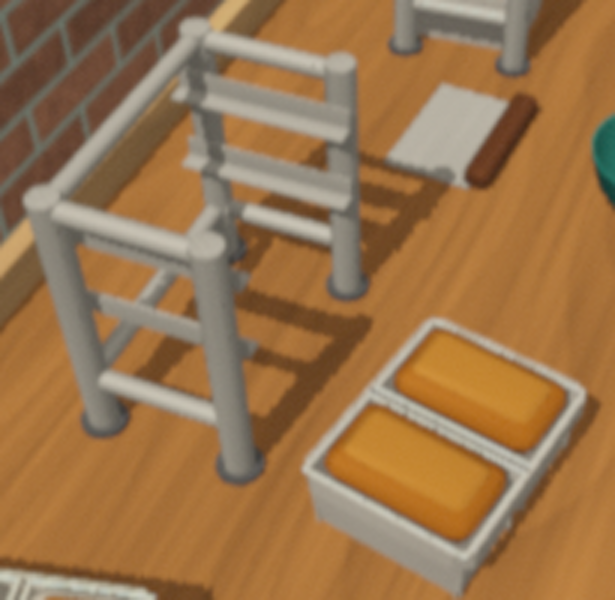

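```bash
python3 - <<'E'
from h import *; import pickle
fs=pickle.load(open('f0.pkl','rb'));t=fs['top'];s=fs['side']
T=lambda p:((p[0]+.5)/3.75-.5+285,(p[1]+.5)/3.75-.5+90)
S=lambda p:((p[0]+.5)/3-.5+195,(p[1]+.5)/3-.5+80)
def rect(P,name):  # FL FR NR NL
    P=np.array(P)[:,:2];c=P.mean(0);d=P[0]+P[1]-P[2]-P[3];e=P[0]+P[3]-P[1]-P[2]
    print(name,c.round(4),'len x %.4f y %.4f yawx %.2f yawy %.2f'%(np.linalg.norm(d)/2,np.linalg.norm(e)/2,np.degrees(np.arctan2(d[1],d[0])),np.degrees(np.arctan2(-e[0],e[1]))))
rect([back(t,T(p),.235) for p in[(85,47),(389,40),(400,207),(88,215)]],'rack top')
rect([back(s,S(p),.235) for p in[(42,202),(195,32),(340,65),(207,247)]],'rack side')
for z in(.06,.068,.075):
  rect([back(t,T(p),z) for p in[(67,364),(295,401),(267,578),(35,537)]],'tins top %.3f'%z)
  rect([back(s,S(p),z) for p in[(305,468),(436,320),(585,390),(465,553)]],'tins side %.3f'%z)
print('front feet',[back(t,T(p),0.).round(3) for p in[(105,296),(367,288)]])
for n,uv,z in[('scraper',(463,170),.01),('bowl',(463,238),.06),('shaker',(197,228),.11)]:print(n,back(t,uv,z).round(3))
E
```

```text
rack top [ 0.7364 -0.0448] len x 0.1196 y 0.2105 yawx 0.98 yawy 0.24
rack side [ 0.7372 -0.04  ] len x 0.1184 y 0.2092 yawx 1.97 yawy 0.54
tins top 0.060 [0.5249 0.0123] len x 0.1357 y 0.1771 yawx -10.55 yawy -10.70
tins side 0.060 [0.5277 0.0074] len x 0.1320 y 0.1742 yawx -10.19 yawy -11.39
tins top 0.068 [0.5238 0.0122] len x 0.1348 y 0.1760 yawx -10.55 yawy -10.70
tins side 0.068 [0.5258 0.0133] len x 0.1305 y 0.1722 yawx -10.19 yawy -11.39
tins top 0.075 [0.5229 0.0121] len x 0.1341 y 0.1751 yawx -10.55 yawy -10.70
tins side 0.075 [0.5241 0.0186] len x 0.1292 y 0.1704 yawx -10.19 yawy -11.39
front feet [array([0.675, 0.06 , 0.   ]), array([ 0.677, -0.151,  0.   ])]
scraper [ 0.659 -0.39   0.01 ]
bowl [ 0.452 -0.363  0.06 ]
shaker [0.488 0.373 0.11 ]
```

Confirmed: the tins are at (0.525, 0.0125) with yaw -10.6°. The rack is at (0.737, -0.044) with yaw about 0.6°. Sizes match within a few mm.

The plan is:
1. Push on the tins' left side with both open fingers to centre them on the rack axis and square them.
2. Look again.
3. Push from the front.

```bash
cat >> h.py <<'E'
def rot(deg,half=False):   # tool down, pushing direction (heading deg) = tool +z (or -z)
    a=np.radians(deg+(180 if half else 0)); z=np.array([np.cos(a),np.sin(a),0]); x=np.array([0,0,-1.])
    return np.c_[x,np.cross(z,x),z]
def hd(deg): a=np.radians(deg); return np.array([np.cos(a),np.sin(a),0])
def st(): 
    s=bot.read_state(); print('t %.1f'%s['clock'],np.round(s['tool_pos'],4),'F',np.round(s['wrist_force'],1),'j6 %.0f'%s['joint_positions'][5]); return s
E
python3 - <<'E'
from h import *
c=np.array([.525,.0125,0]);yaw=-10.6; n=hd(yaw-90)
a=c-n*.145; 
for h in(0,1):
    print(h,bot.solve_ik(list(a+[0,0,.032]),rot(yaw-90,h)),bot.solve_ik([.45,0,.032],rot(0,h)))
q=[bot.solve_ik(list(a+[0,0,.032]),rot(yaw-90,h)) for h in(0,1)]
h=int(np.argmin([abs(x[5]) if x is not None else 999 for x in q])); R=rot(yaw-90,h)
bot.move_pose([.45,-.15,.30],rot(yaw-90,h)); st()
bot.move_pose(list(a+[0,0,.25]),R); st()
bot.movel(list(a+[0,0,.034]),.2); st()
print(bot.movel(list(c-n*.08+[0,0,.034]),.03,max_force=1.5)); s=st()
print('face dist',-np.dot(np.array(s['tool_pos'])-c,n), s['gripper_width'],h)
E
```

```text
0 [ 8.79018794e+00  3.03532777e+01  9.96403778e+01 -2.54444375e-14
  5.00063444e+01  1.93901879e+01] [-8.80726329e+00  2.32256084e+01  1.15213231e+02 -2.54444375e-14
  4.15611606e+01 -9.88072633e+01]
1 [ 8.79018794e+00  3.03532777e+01  9.96403778e+01 -2.54444375e-14
  5.00063444e+01 -1.60609812e+02] [-8.80726329e+00  2.32256084e+01  1.15213231e+02 -2.54444375e-14
  4.15611606e+01  8.11927367e+01]
t 2.0 [ 0.4499 -0.1508  0.2998] F [ 0.2 -0.5  0.5] j6 -16
t 3.2 [0.5519 0.1538 0.2501] F [ 0.2 -0.6  0.1] j6 19
t 4.5 [0.5527 0.155  0.035 ] F [1.1 0.1 1. ] j6 19
True
t 6.1 [0.541  0.1001 0.0337] F [-0.2  0.7  0.6] j6 14
face dist 0.08900458066351678 1.001643006586682 0
```

```bash
python3 - <<'E'
from h import *
f=grab('side'); g=grab('top')
a=cv2.resize(f['color'][110:300,250:450,::-1],None,fx=2,fy=2,interpolation=cv2.INTER_CUBIC)
b=cv2.resize(g['color'][110:300,230:430,::-1],None,fx=2,fy=2,interpolation=cv2.INTER_CUBIC)
cv2.imwrite('pics/c1.png',np.hstack([a,b]))
E
```

```text
(no output)
```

View pics/c1.png

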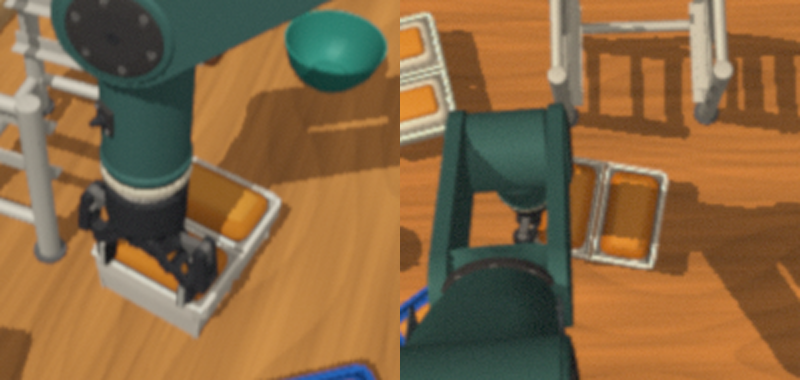

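The fingers are on the left face and the tins haven't moved: the far right corner is still at top (363,197). Now the side push with an 11° turn.

```bash
python3 - <<'E'
from h import *
s=st();p0=np.array(s['tool_pos']); p1=np.array([.520,-.0468,0])+.089*hd(90.6)+[0,0,.034]
for k in(1,2,3):
    f=k/3; print(bot.movel(list(p0+(p1-p0)*f),.04,attitude=rot(-100.6+11.2*f,0))); st()
p=np.array(bot.read_state()['tool_pos'])
bot.movel(list(p+.06*hd(90.6)),.15); 
bot.movel(list(p+.06*hd(90.6)+[0,0,.2]),.3)
bot.move_pose([.38,.15,.30],rot(0,0)); st()
f=grab('top','top2'); 
import pickle; pickle.dump(f,open('f2.pkl','wb'))
a=f['color'][90:270,285:425,::-1]; cv2.imwrite('pics/top2c.png',cv2.resize(a,None,fx=3.3,fy=3.3,interpolation=cv2.INTER_CUBIC))
E
```

```text
t 6.2 [0.5406 0.1002 0.0334] F [ 0.7 -0.  -0. ] j6 14
False
t 6.9 [0.5332 0.0806 0.0335] F [ 0.5 -0.6 -0.4] j6 8
False
t 7.5 [0.5267 0.0611 0.034 ] F [ 1.  -1.3  1.4] j6 2
False
t 8.2 [0.5189 0.042  0.034 ] F [-0.3  0.7  0.6] j6 -4
t 10.8 [0.3798 0.1498 0.299 ] F [0.8 0.3 0.9] j6 -78
```

View pics/top2c.png

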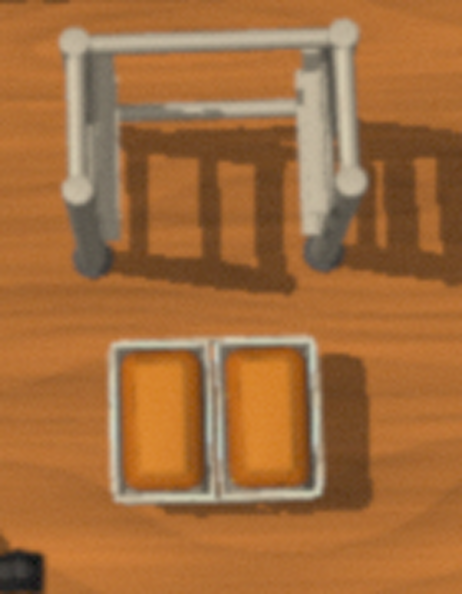

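```bash
python3 - <<'E'
from h import *; import pickle
t=pickle.load(open('f2.pkl','rb'))
T=lambda p:((p[0]+.5)/3.3-.5+285,(p[1]+.5)/3.3-.5+90)
def rect(P,name):
    P=np.array(P)[:,:2];c=P.mean(0);d=P[0]+P[1]-P[2]-P[3];e=P[0]+P[3]-P[1]-P[2]
    print(name,c.round(4),'len x %.4f y %.4f yawx %.2f yawy %.2f'%(np.linalg.norm(d)/2,np.linalg.norm(e)/2,np.degrees(np.arctan2(d[1],d[0])),np.degrees(np.arctan2(-e[0],e[1]))))
rect([back(t,T(p),.235) for p in[(74,42),(343,34),(351,182),(77,190)]],'rack')
rect([back(t,T(p),.068) for p in[(109,342),(317,335),(325,497),(114,503)]],'tins')
print([back(t,T(p),0.).round(4) for p in[(93,261),(323,254)]])
# refine: rectangle edges by bright metal rows/cols
E
```

```text
rack [ 0.7363 -0.0446] len x 0.1201 y 0.2108 yawx 0.73 yawy 0.55
tins [ 0.5179 -0.0479] len x 0.1393 y 0.1792 yawx 0.94 yawy 0.78
[array([0.6741, 0.0595, 0.    ]), array([ 0.6766, -0.1512,  0.    ])]
```

The tins are at (0.518, -0.048) with yaw 0.85°. The rack axis there is at y ≈ -0.047 with yaw 0.65°, so they are aligned within 1 mm. Next I push from the front, aiming 8 mm past the expected end and stopping on force.

```bash
python3 - <<'E'
from h import *
u=hd(.65); rk=np.array([.7363,-.0447,0]); z=np.array([0,0,.034]); R=rot(.65,0)
P=lambda x: list(rk+u*x+z)   # TCP at rack x
bot.move_pose(list(rk+u*(-.340)+[0,0,.2]),R); bot.movel(P(-.340),.2); st()
print(bot.movel(P(-.19),.05,max_force=14)); st()
print(bot.movel(P(-.078),.04,max_force=12)); s=st()
print('rack x of TCP',np.dot(np.array(s['tool_pos'])-rk,u))
f=grab('top'); g=grab('side')
a=cv2.resize(f['color'][80:260,270:440,::-1],None,fx=2.3,fy=2.3,interpolation=cv2.INTER_CUBIC)
b=cv2.resize(g['color'][90:270,190:360,::-1],None,fx=2.3,fy=2.3,interpolation=cv2.INTER_CUBIC)
cv2.imwrite('pics/c3.png',np.hstack([a,b]))
E
```

```text
t 12.8 [ 0.3972 -0.0483  0.0347] F [ 0.4 -0.5  1.1] j6 -108
True
t 14.2 [ 0.4569 -0.0472  0.0334] F [ 0.  -0.3 -0.2] j6 -105
True
t 15.1 [ 0.4568 -0.0467  0.0326] F [ 0.1  0.2 -0.1] j6 -105
rack x of TCP -0.27949090207304766
```

View pics/c3.png

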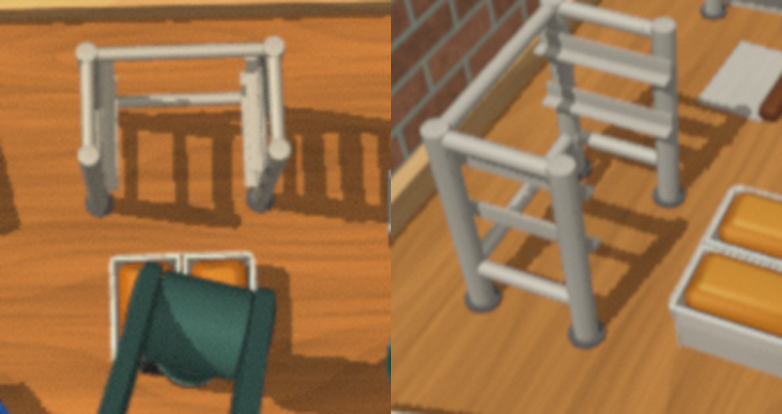

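The tins are square in front of the mouth and have moved about 5 mm. The force stop probably tripped on a contact transient, so I'll retry with a higher threshold over a short stroke.

```bash
cat >> h.py <<'E'
u=hd(.65); rk=np.array([.7363,-.0447,0]); z0=np.array([0,0,.034])
P=lambda x: list(rk+u*x+z0)
def rx(s): return np.dot(np.array(s['tool_pos'])-rk,u)
E
python3 - <<'E'
from h import *
for x in(-.26,-.24,-.215):
    print(bot.movel(P(x),.03,attitude=rot(.65),max_force=25),end=' '); s=st(); print(rx(s),np.round(s['wrist_torque'],2))
f=grab('top','top4'); g=grab('side','side4')
a=cv2.resize(f['color'][80:260,270:440,::-1],None,fx=2.3,fy=2.3,interpolation=cv2.INTER_CUBIC)
b=cv2.resize(g['color'][120:300,250:420,::-1],None,fx=2.3,fy=2.3,interpolation=cv2.INTER_CUBIC)
cv2.imwrite('pics/c4.png',np.hstack([a,b]))
E
```

```text
False t 16.0 [ 0.476  -0.0475  0.0339] F [-4.5  1.3 -0.5] j6 -105
-0.26035789638987905 [0.2  0.54 0.07]
False t 16.8 [ 0.4968 -0.0475  0.034 ] F [-1.7 -0.9 -1.1] j6 -104
-0.23952746637519928 [-0.02  0.41  0.07]
False t 17.8 [ 0.5218 -0.0472  0.034 ] F [-1.5  0.1 -2.3] j6 -103
-0.21453523241799413 [-0.08  0.39  0.04]
```

View pics/c4.png

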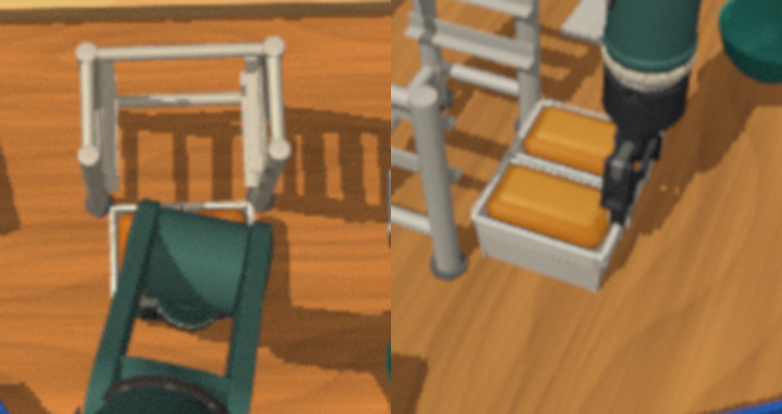

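The tins slide square with their far rim at the post front: corners at top (318,170) and (380,169). A quick numeric check of centring, then through.

```bash
python3 - <<'E'
from h import *
f=grab('top')
for p in((109.5,207),(254.5,204)):
    w=back(f,((p[0]+.5)/2.3-.5+270,(p[1]+.5)/2.3-.5+80),.068)-rk; print('rack frame',w@u,w@hd(90.65))
for x in(-.185,-.15,-.115,-.078):
    b=bot.movel(P(x),.04,attitude=rot(.65),max_force=25); s=st(); print(b,rx(s),np.round(s['wrist_torque'],2))
    if b: break
E
```

```text
rack frame -0.08028580479600748 0.08894404304643154
rack frame -0.08201284213848603 -0.09224171838409041
t 18.9 [ 0.5517 -0.0468  0.034 ] F [-2.1  0.4 -1.1] j6 -103
False -0.1846436945052544 [0.04 0.32 0.  ]
t 19.9 [ 0.5864 -0.0464  0.034 ] F [-2.9 -0.4  0.1] j6 -102
False -0.14986390778529804 [0.02 0.45 0.03]
t 20.9 [ 0.6216 -0.046   0.034 ] F [-1.8  0.2 -1.1] j6 -101
False -0.11473128297620015 [0.04 0.43 0.03]
t 22.0 [ 0.6523 -0.0456  0.0339] F [-17.6  -1.4  12.6] j6 -101
False -0.08397423387820946 [-0.31  2.59 -0.11]
```

It went through cleanly. At TCP rack x = -0.084 the force rose to 17.6 N, which fits the far band touching the stop (home puts the near band at -0.088). Next I back off, raise and check.

```bash
python3 - <<'E'
from h import *
bot.movel(P(-.088),.02); st()
bot.movel(P(-.19),.1); bot.movel(list(np.array(P(-.19))+[0,0,.2]),.25)
bot.move_pose([.35,-.25,.30],rot(.65)); st()
f=grab('top'); g=grab('side')
cv2.imwrite('pics/t5.png',f['color'][:,:,::-1])
a=cv2.resize(f['color'][85:215,280:420,::-1],None,fx=2.8,fy=2.8,interpolation=cv2.INTER_CUBIC)
b=cv2.resize(g['color'][80:250,190:330,::-1],None,fx=2.8,fy=2.8,interpolation=cv2.INTER_CUBIC)
h=max(len(a),len(b)); a=cv2.copyMakeBorder(a,0,h-len(a),0,0,0)
cv2.imwrite('pics/c5.png',np.hstack([a,b]))
E
```

```text
t 22.6 [ 0.6492 -0.0458  0.0343] F [ 0.7  0.5 -0.1] j6 -101
t 25.9 [ 0.3504 -0.2495  0.2994] F [-0.4  0.7 -0.5] j6 -135
```

View pics/c5.png

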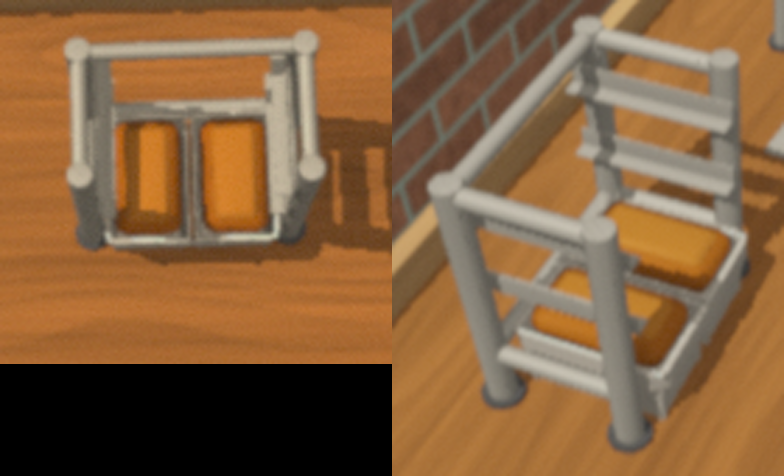

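View pics/t5.png

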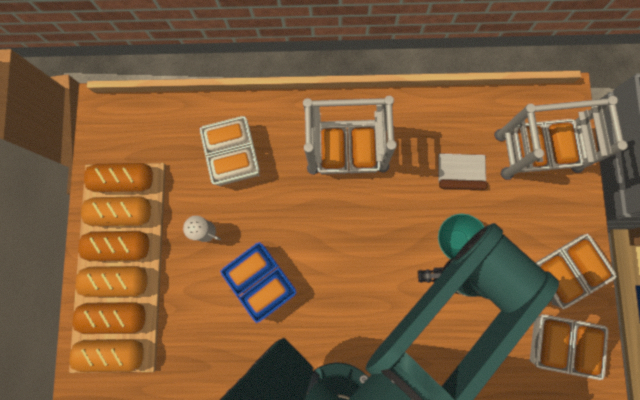

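The tins sit inside the rack with the far rim on the stop bar (crop row about 108) and the near rim at crop row about 242. The bowl, shaker and scraper are unmoved and the arm is clear. One numeric check, then I hand it in if it agrees.

```bash
python3 - <<'E'
from h import *
f=grab('top'); W=[]
for p in((105,241),(278,239)):
    w=back(f,((p[0]+.5)/2.8-.5+280,(p[1]+.5)/2.8-.5+85),.068)-rk; W.append([w@u,w@hd(90.65)])
W=np.array(W);print(W.round(4))
ok=abs(W[:,0].mean()+.088)<.006 and abs(W[:,1].mean())<.005
print(ok)
if ok: bot.sleep(.5); st(); print(ticket.finish_job())
E
```

```text
[[-0.0833  0.0894]
 [-0.0867 -0.088 ]]
True
t 26.5 [ 0.35 -0.25  0.3 ] F [-0.3  0.2 -0.3] j6 -135
the job is handed in; nothing more can be done
None
```

The tins are in the rack's bottom level, against the stop bar, and the job is handed in at 26.5 s of the 64 s allowed. I first pushed the tins from their left side with both open fingertips, which centred and squared them to the rack. Then I pushed them straight in from the front.

**Last checks**
- **Stop contact:** the force rose to about 18 N at the end of the push, in line with the far band reaching the stop.
- **Final position:** the near rim measured at rack x of about -85 mm, against -88 mm expected. It is centred within 1 mm.
- **Yaw:** the two near-rim corners differ by 3.4 mm in rack x, about 1° of yaw. That is within pixel-reading error, so I can't confirm the tins are squarer than that.
- **Surroundings:** the bowl, flour shaker and scraper look unmoved in the last picture. The arm is clear, and the wrist force reads zero to within noise.

**What disagreed**
- **Early stops:** the first two tries at the front push stopped early at 14 and 12 N force limits, which I took to be a brief spike on contact. With the limit at 25 N, the push forces were only 2–5 N.
- **Fingertip offset:** the fingertips touched about 12 mm later than I expected from the pad width, so I used the measured contact distance instead.

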